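# Open the drill jig and park its plate

## Task

Open the drill jig: swing its red clamp a full quarter turn counter-clockwise (seen from above), to its stop, so that it is clear of the aluminium jig plate and leave it there, then lift the plate by its handle straight up off the two dowels, keeping it level all the way. Lay the plate flat in the middle of the plywood board, its long side along the board's long side, setting it down in the hand rather than dropping it. Leave the drilled strip lying in the jig and do not disturb the oil can, the tape roll or the spanner.

Things in the scene. Friction and masses are not known exactly. Their poses are not given: they have to be found in the camera images.
- jig: Drill jig, fixed: dark steel base 245 x 130 x 18 mm. Origin on the table under the middle of the plate's seat; x is its long axis (base from -115 to +130 mm), z up. Two 12 mm dowels stand at (-68, +40) and (+68, -40) mm, tops 60 mm above the table. The plate sits on rails 30 mm above the table. The swing clamp is at the -x end, nearest the robot.
- clamp (a joint): Swing clamp, a red strap on a vertical pivot: 0 = strap along the jig's +x, over the plate's edge, stopping it from rising; grows counter-clockwise seen from above; stop at 1.57 rad. The plate is free of it beyond 1.36 rad. Stiff with friction (about 2 N at the pin), stays where it is left.
- clamp_pin (a point): Middle of the clamp's upright round black hand pin, 14 mm in diameter, which reaches from 53 to 92 mm above the table (this point: 76.5 mm). It stands 44 mm from the pivot, opposite the strap's tip, and moves with the clamp.
- clamp_pivot (a point): Point on the clamp's vertical pivot axis at the height of clamp_pin, at (-98, 0) mm in the jig's frame.
- plate_grip (a point): Centre of the bar of the black bridge handle in the middle of the jig plate, over its centre of mass. Bar 84 mm along the plate's x, 14 mm wide, 16 mm high, 30 mm free below it. The plate's underside is 50 mm below this point. Axes are the plate's. Seated, the point is 80 mm above the table and the plate must rise 30 mm to leave the dowels.
- jig_plate: Jig plate, aluminium with eight brass bushes, 170 (x) x 110 (y) x 12 mm, about 0.55 kg (varies); its long side lies along the jig's x. Two holes, 1.5 mm wider than the smooth oiled dowels. Origin at the centre of its underside, axes as plate_grip.
- board_top (a point): Centre of the top face of the plywood parking board, 220 (x) x 170 (y) x 18 mm, fixed, top 18 mm above the table. Axes are the board's. A plate lying on it has plate_grip 50 mm above this point.
- strip_center (a point): Centre of the clear acrylic strip 200 x 62 x 8 mm lying loose in the jig under the plate, with 4 mm air between; it stays there.
- oil_can_center (a point): Yellow oil can, 79 mm wide, 161 mm tall, standing at the back; point on its axis 40 mm above the table.
- tape_center (a point): Roll of masking tape 97 mm across, 24 mm high, lying at the back; its centre.
- spanner_center (a point): Spanner 178 x 32 x 7 mm lying across the front of the table; its centre.

How it is judged (in metres and radians):
On the way, in this order (a step that is already met when the one before it is completed fails the run):
1. the clamp is swung clear while the plate is still seated (value of joint clamp above 1.36 rad and z of plate_grip in the frame of jig below 0.084 m), for 0.2 s.
2. the plate is off the dowels, above them, level (z of plate_grip in the frame of jig above 0.112 m and horizontal distance between plate_grip and jig below 0.03 m and angle between plate_grip's own z axis and vertical below 0.14 rad).
3. the plate lies on the board while still in the hand (z of plate_grip in the frame of board_top below 0.054 m and horizontal distance between plate_grip and board_top below 0.03 m and contact force between the fingers and jig_plate above 1 N), for 0.1 s.
At the end, for the whole second after the job is handed in: The jig plate lies flat and at rest on the board (tilt under 2.3 degrees), its centre within 25 mm of the board's centre and its long side within 11 degrees of the board's; the clamp stands open at 1.36 rad or more; the strip is still in the jig, moved less than 15 mm (z of plate_grip in the frame of board_top between 0.047 and 0.053 m and horizontal distance between plate_grip and board_top below 0.025 m and angle between the x axis of plate_grip and the x axis of board_top, either way round below 0.2 rad and angle between plate_grip's own z axis and vertical below 0.04 rad and linear speed of jig_plate below 0.02 m/s and value of joint clamp above 1.36 rad and distance of strip_center from where it was at the start of the episode below 0.015 m); the robot touches nothing.
It fails at once if the jig plate is tilted more than 8 degrees (angle between plate_grip's own z axis and vertical above 0.14 rad).
It fails at once if the strip is pulled out of its place (moved over 15 mm) (distance of strip_center from where it was at the start of the episode above 0.015 m).
It fails at once if the oil can is moved over 30 mm (distance of oil_can_center from where it was at the start of the episode above 0.03 m).
It fails at once if the tape roll is moved over 30 mm (distance of tape_center from where it was at the start of the episode above 0.03 m).
It fails at once if the spanner is moved over 30 mm (distance of spanner_center from where it was at the start of the episode above 0.03 m).
It also fails if it takes over 54 s, if anything falls off the work surface, if the arm or the gripper's body presses on something with over 40 N, if the wrist force passes 120 N, or if a joint passes its speed limit or range.

## Robot

A 7-joint arm with a two-finger parallel gripper is mounted at the origin on a cart in front of the work surface, level with it; the furniture and walls round the work are solid. World frame = base frame: x ahead of the robot, y to its left, z up, the work surface at z = 0. Lengths are in mm, angles in rad, forces in N, time in s.
With the tool pointing down it reaches from about 400 to 900 mm from the base axis. Payload 5.5 kg.
Tool frame: the origin (TCP) lies midway between the tips of the shut fingers; the grasp point (between the pads) lies 19 mm behind it; z points along the fingers, x is the direction in which the jaws open and shut, and the axes are right-handed (so a half turn about z gives the same grasp; the last joint's range is limited). The gripper opens to 85 mm and grips with 20 to 120 N. Pads are 22 mm wide; open, the fingers measure 114 mm over their backs; the gripper's body (76 mm by 85 mm) begins 54 mm behind the grasp point. The pads swing forward as they close: fully open they stand 13 mm farther back than shut.
Start: joints at [-0.946, 0.501, -0.427, 1.55, 0.221, 1.138, -0.21], TCP at [230.036, 607.934, 231.31] pointing down, gripper open.
Joint ranges: [-2.88, 2.88], [-0.31, 2.03], [-1.54, 1.56], [0.2, 2.42], [-1.41, 4.55], [0.19, 2.02], [-2.57, 2.57]. Speed limits (rad/s): [2.57, 2.57, 3.14, 3.14, 3.14, 3.14, 3.14].

## Interface

Orientations are given as a 3x3 rotation matrix whose columns are the frame's x, y, z axes.
In Python, from bench import bot gives the robot as it stands.
- The arm moves only by the tool move_arm, never from a script. Its argument "rows" is a list of rows, each an object with "slide": the shift along the tool's x, y, z in cm, a list of three; "dr": the turn, a rotation vector about the tool's x, y, z in rad, a list of three; "hand": the opening in per cent of the stroke, from 0 (shut) to 100 (fully open). A call has 1 to 20 rows; each row shifts and turns the commanded pose from where the row before left it, along the tool's axes as they then stand; what a row does not reach is not made up. A row lasts 1/12 s, in which the tool goes at most 41.7 mm and 7.16 degrees, less where a joint would pass 70% of its speed; a pose out of reach is approached as far as the arm can. A call is refused whole if a number of a shift passes 4.17 or a number of a turn 0.125, either way. A call with a gripper value outside its range is refused whole. The fingers move at their own pace and stop on an object; the grip force is fixed at half the most. Time passes only in rows, so rows that do not move let the fingers close. It gives the time, the measured TCP pose, the force and the opening at its end, in the units of the state.
- bot.sense(): the state, without advancing time (a new reading comes with each control period).
- bot.capture(name): name is "scene" or "top" or "wrist"; returns the picture (420x560x3 uint8, red, green, blue); there is no depth.
- bot.get_calibration(name): a dict with "camera_matrix" (3x3 intrinsics, pixels), "rvec" (rotation vector, rad) and "tvec" (3), from world to camera coordinates, as OpenCV has them. Camera axes: x right, y down, z forward; pixel columns grow to the right and rows downward; lengths in mm; the calibration is good to about 2 mm. A picture is of the moment at which its call begins: read the wrist's pose just before it. get_calibration takes no time and is no camera call; for the wrist camera it gives the pose at the moment of the call.
- bot.hand_in(): hands the job in, once; it reports no verdict.
The state is a dict: "time": time; "joint_positions": joint angles; "qd": joint speeds; "tau": joint torques, N m; "tcp_pos": TCP position; "ee_rot": TCP orientation; "ft_force": force on the tool from outside, world axes, zero at the start; "wrist_torque": the same for the moment, N m; "finger_gap": opening from 0.0 (shut) to 1.0 (fully open).
Only numpy, scipy, OpenCV 4.12 (cv2) and the standard library are available. Lean on these libraries where they do the work, as an engineer would, in place of code of your own. Each camera call takes 0.05 s, during which the arm holds its last target.

## Working session

There is one attempt and no reset: what is moved stays moved. The work goes in short steps, Python scripts to look and compute and a tool call to move; the robot and the scene stay as the last step left them, time stands still between calls to the robot, and variables do not carry over. Pictures are saved under pics/ and viewed, and the job is handed in when it is done.

Besides the shell and the picture viewer there is one more tool, called after "Call:" by a JSON object that holds its "api" and its "payload", one argument or row to a line. move_arm: Moves the arm, as the interface text tells. Its arguments: {"type":"object","properties":{"rows":{"type":"array","items":{"type":"object","properties":{"slide":{"type":"array","items":{"type":"number"}},"dr":{"type":"array","items":{"type":"number"}},"hand":{"type":"number"}}}}},"required":["rows"]}

```bash
mkdir -p pics; ls; python3 - <<'E'
from bench import bot
import cv2,numpy as np
for n in ["scene","top","wrist"]:
    im=bot.capture(n); cv2.imwrite(f"pics/{n}0.png",cv2.cvtColor(im,cv2.COLOR_RGB2BGR))
    c=bot.get_calibration(n); print(n,c)
s=bot.sense(); print(s)
E
```

```text
pics
scene {'camera_matrix': array([[521.42211569,   0.        , 280.01659965],
       [  0.        , 521.42211569, 211.53421149],
       [  0.        ,   0.        ,   1.        ]]), 'rvec': array([ 1.85613497, -0.83505349,  0.53542998]), 'tvec': array([-424.12503176,  230.30136902, 1000.75414692])}
top {'camera_matrix': array([[475.68707906,   0.        , 279.09629111],
       [  0.        , 475.68707906, 212.02235975],
       [  0.        ,   0.        ,   1.        ]]), 'rvec': array([ 2.18242038, -2.17730649,  0.04301316]), 'tvec': array([ -40.33685297,  562.05396612, 1107.02665481])}
wrist {'camera_matrix': array([[346.53559346,   0.        , 281.22110736],
       [  0.        , 346.53559346, 210.26163357],
       [  0.        ,   0.        ,   1.        ]]), 'rvec': array([-2.36395804, -1.63310139, -0.25584888]), 'tvec': array([-649.35009519,  -40.09690017,  379.09568601])}
{'time': 0.15, 'joint_positions': array([-0.94580687,  0.50165823, -0.42682175,  1.5511964 ,  0.22081162,
        1.1382927 , -0.21027425]), 'qd': array([ 1.56513750e-03, -1.86710268e-03, -2.82613906e-05, -5.53341693e-03,
       -5.30886564e-04,  2.69815132e-04,  1.10332696e-03]), 'tau': array([-6.37869991e-03, -5.70040190e+01, -5.82533106e+00, -2.81289124e+01,
        1.05316719e-02,  7.89184211e-03,  3.89126001e-06]), 'tcp_pos': array([229.91633748, 607.41513952, 230.4864527 ]), 'ee_rot': array([[ 3.53890202e-01,  9.35286795e-01, -5.79983704e-04],
       [ 9.35285765e-01, -3.53890673e-01, -1.38867331e-03],
       [-1.50405863e-03, -5.10126246e-05, -9.99998868e-01]]), 'ft_force': array([ 0.07539014, -0.0289503 ,  0.0436588 ]), 'wrist_torque': array([ 0.02877148, -0.02117285, -0.00761329]), 'finger_gap': 1.0004425476054073}
```

View pics/scene0.png

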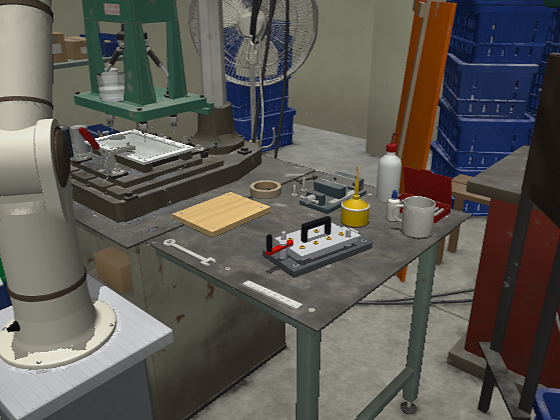

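View pics/top0.png

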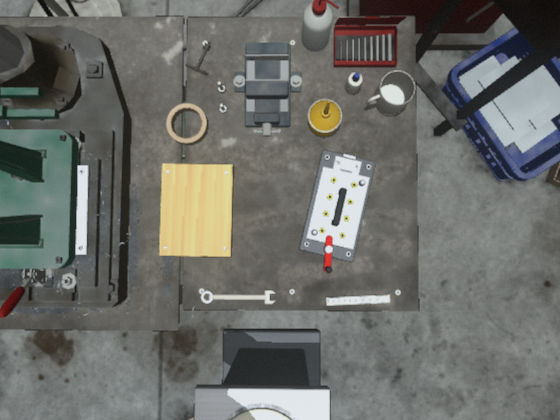

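View pics/wrist0.png

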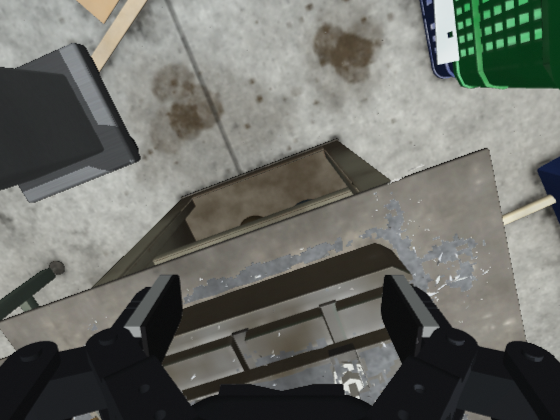

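The top view shows the jig at about (337,205), with the clamp's red strap and pin at (328,255). The board is at (196,210), the can at (325,117), the tape at (187,122) and the spanner at (237,297). Next I'll measure these.

```bash
cat > h.py <<'E'
import cv2,numpy as np
def ray(c,uv):
    R,_=cv2.Rodrigues(np.array(c["rvec"],float)); t=np.array(c["tvec"],float).ravel()
    o=-R.T@t; d=R.T@np.linalg.inv(c["camera_matrix"])@np.array([uv[0],uv[1],1.])
    return o,d
def onz(c,uv,z):
    o,d=ray(c,uv); return o+d*(z-o[2])/d[2]
def proj(c,P):
    return cv2.projectPoints(np.array(P,float).reshape(-1,3),np.array(c["rvec"],float),np.array(c["tvec"],float),c["camera_matrix"],None)[0].reshape(-1,2)
def blobs(m,minA=15):
    n,l,s,ce=cv2.connectedComponentsWithStats(m.astype(np.uint8)); return [(i,s[i,4],ce[i],l==i) for i in range(1,n) if s[i,4]>=minA]
E
python3 - <<'E'
from bench import bot
from h import *
im=cv2.imread("pics/top0.png"); c=bot.get_calibration("top")
print("cam",ray(c,(0,0))[0])
hsv=cv2.cvtColor(im,cv2.COLOR_BGR2HSV); H,S,V=[hsv[...,i].astype(int) for i in range(3)]
def roi(x0,x1,y0,y1):
    m=np.zeros(H.shape,bool); m[y0:y1,x0:x1]=1; return m
def rect(m,z,name):
    b=max(blobs(m),key=lambda b:b[1]); cn=cv2.findContours(b[3].astype(np.uint8),0,2)[0][0]
    r=cv2.minAreaRect(cn); pts=cv2.boxPoints(r); W=np.array([onz(c,p,z) for p in pts])
    e=W[1]-W[0],W[2]-W[1]
    print(name,b[1],np.round(b[2],1),"centroid",np.round(onz(c,b[2],z),1),"rectc",np.round(W.mean(0),1),[ (round(np.linalg.norm(v)),round(np.degrees(np.arctan2(v[1],v[0])),1)) for v in e])
rect(roi(140,250,150,270)&(S>80)&(V>120),18,"board")
rect(roi(325,355,170,235)&(V<60),88,"handle")
rect(roi(290,385,145,270)&(V>170)&(S<60),42,"plate")
r=roi(310,350,225,285)&((H<8)|(H>172))&(S>120)&(V>70)
rect(r,60,"red")
rect(roi(300,350,90,140)&(S>120)&(H>15)&(H<35),40,"can")
big=cv2.resize(im[140:290,290:400],None,fx=5,fy=5,interpolation=cv2.INTER_CUBIC); cv2.imwrite("pics/jigtop.png",big)
s=cv2.imread("pics/scene0.png"); cv2.imwrite("pics/jigscene.png",cv2.resize(s[200:285,250:385],None,fx=5.5,fy=5.5,interpolation=cv2.INTER_CUBIC))
E
```

```text
cam [ 493.57144485  -63.40071229 1138.15961776]
board 6522 [195.9 209.9] centroid [566.8 158.1  18. ] rectc [567.7 158.9  18. ] [(222, np.float64(-0.3)), (172, np.float64(-91.4))]Traceback (most recent call last):
  File "<stdin>", line 14, in <module>
  File "<stdin>", line 9, in rect
ValueError: max() iterable argument is empty
```

```bash

python3 - <<'E'
from bench import bot
from h import *
im=cv2.imread("pics/top0.png"); c=bot.get_calibration("top")
hsv=cv2.cvtColor(im,cv2.COLOR_BGR2HSV); H,S,V=[hsv[...,i].astype(int) for i in range(3)]
cv2.imwrite("pics/jigtop.png",cv2.resize(im[145:280,295:385],None,fx=4.4,fy=4.4,interpolation=cv2.INTER_CUBIC))
s=cv2.imread("pics/scene0.png"); cv2.imwrite("pics/jigscene.png",cv2.resize(s[200:285,250:385],None,fx=5.5,fy=5.5,interpolation=cv2.INTER_CUBIC))
def roi(x0,x1,y0,y1):
    m=np.zeros(H.shape,bool); m[y0:y1,x0:x1]=1; return m
def rect(m,z,name):
    bb=blobs(m)
    if not bb: print(name,"none",); return
    b=max(bb,key=lambda b:b[1]); cn=cv2.findContours(b[3].astype(np.uint8),0,2)[0][0]
    r=cv2.minAreaRect(cn); pts=cv2.boxPoints(r); W=np.array([onz(c,p,z) for p in pts])
    e=W[1]-W[0],W[2]-W[1]
    print(name,b[1],np.round(b[2],1),"centroid",np.round(onz(c,b[2],z),1),"rectc",np.round(W.mean(0),1),[ (round(np.linalg.norm(v)),round(np.degrees(np.arctan2(v[1],v[0])),1)) for v in e])
print(V[195:220:4,325:358:2])
rect(roi(330,352,180,230)&(V<95),88,"handle")
rect(roi(290,385,145,270)&(V>170)&(S<60),42,"plate")
rect(roi(290,385,145,275)&(V>150),42,"plate2")
rect(roi(310,350,225,285)&((H<8)|(H>172))&(S>120)&(V>70),60,"red")
rect(roi(300,350,90,140)&(S>120)&(H>15)&(H<35),40,"can")
E
```

```text
[[232 224 185 207 233 233 233  69  70  61 146 232 234 232 232 233 232]
 [233 224 203 216 232 232 201  63  70  59 210 224 214 228 233 233 233]
 [232 231 232 232 233 232  84  74  69 128 232 213 192 184 223 232 232]
 [233 232 232 232 232 202  62  71  63 198 232 232 233 233 231 232 232]
 [202 214 232 232 233  87  67  69  99 232 231 231 232 232 232 232 233]
 [180 201 231 232 218  59  71  69 192 232 211 208 232 233 233 233 233]
 [233 232 232 227 112  68  69  82 233 219 182 192 221 232 232 233 232]]
handle 220 [338.8 206.7] centroid [ 569.9 -172.5   88. ] rectc [ 569.9 -172.    88. ] [(83, np.float64(-13.3)), (14, np.float64(-103.2))]
plate 3465 [338.7 202.1] centroid [ 583.7 -176.9   42. ] rectc [ 591.1 -178.6   42. ] [(212, np.float64(-13.0)), (112, np.float64(-103.2))]
plate2 3912 [338.1 204.7] centroid [ 577.8 -175.6   42. ] rectc [ 566.1 -172.7   42. ] [(264, np.float64(-13.0)), (114, np.float64(-103.2))]
red 112 [327.2 260.3] centroid [ 450.8 -148.6   60. ] rectc [ 447.7 -148.7   60. ] [(42, np.float64(-4.9)), (17, np.float64(-94.6))]
can 704 [324.5 115.1] centroid [ 788. -145.   40.] rectc [ 788.2 -145.    40. ] [(68, np.float64(-90.2)), (66, np.float64(179.7))]
```

View pics/jigtop.png

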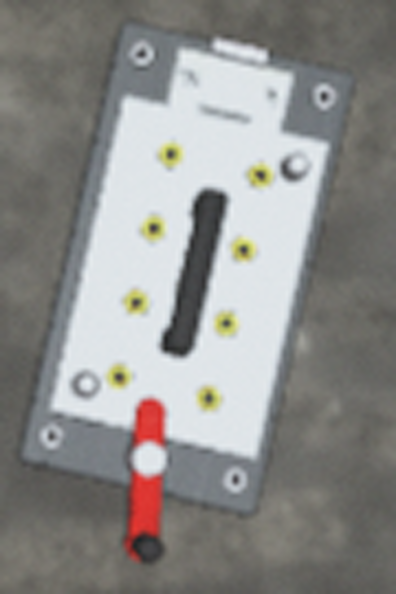

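View pics/jigscene.png

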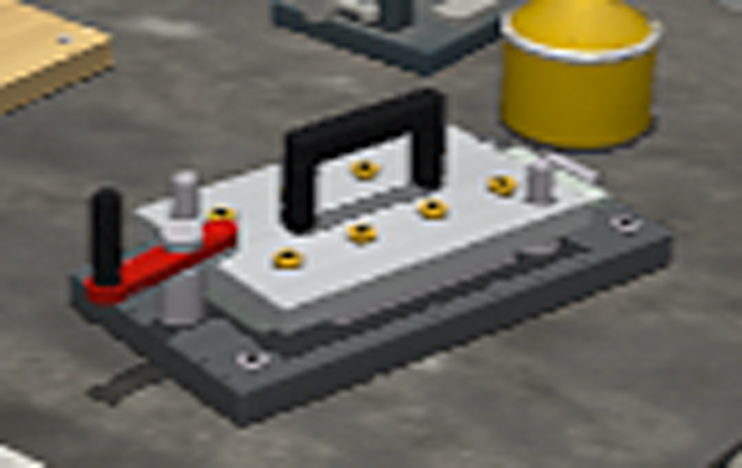

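```bash

python3 - <<'E'
from bench import bot
from h import *
c=bot.get_calibration("top"); c2=bot.get_calibration("scene")
yaw=np.radians(-13.2); R=np.array([[np.cos(yaw),-np.sin(yaw)],[np.sin(yaw),np.cos(yaw)]]); J=np.array([570,-172.])
f=lambda u,v,k=4.4,ox=295,oy=145:(u/k+ox-.5+.5/k,v/k+oy-.5+.5/k)
print("pivot nut z66",onz(c,f(148,458),66)[:2],"expected",J+R@[-98,0])
print("pin top z92",onz(c,f(147,548),92)[:2])
print("dowels z60",onz(c,f(87,383),60)[:2],J+R@[-68,40],onz(c,f(294,163),60)[:2],J+R@[68,-40])
print("scene pin top",onz(c2,f(105,195,5.5,250,200),92)[:2], "mid bar", onz(c2,f(365,110,5.5,250,200),88)[:2])
p=onz(c,f(147,548),92)[:2]-(J+R@[-98,0]); print(np.linalg.norm(p),np.degrees(np.arctan2(-p[1],-p[0]))+13.2)
import math
im=cv2.imread("pics/top0.png")
E
```

```text
pivot nut z66 [ 476.88684596 -150.61744711] expected [ 474.58926752 -149.62161473]
pin top z92 [ 432.76358174 -147.86058387]
dowels z60 [ 515.1362178 -119.9356127] [ 512.93066941 -117.52898472] [ 628.92184684 -226.8344177 ] [ 627.06933059 -226.47101528]
scene pin top [ 433.6469365  -148.22499415] mid bar [ 574.45869651 -172.27572515]
41.86274263417281 10.7890395144188
```

Call:
{"api": "move_arm", "payload": {
  "rows": [
    {"slide": [-1.99, 1.29, 0], "dr": [0, 0, 0], "hand": 100},
    {"slide": [-1.99, 1.29, 0], "dr": [0, 0, 0], "hand": 100},
    {"slide": [-1.99, 1.29, 0], "dr": [0, 0, 0], "hand": 100},
    {"slide": [-1.99, 1.29, 0], "dr": [0, 0, 0], "hand": 100},
    {"slide": [-1.99, 1.29, 0], "dr": [0, 0, 0], "hand": 100},
    {"slide": [-1.99, 1.29, 0], "dr": [0, 0, 0], "hand": 100},
    {"slide": [-1.99, 1.29, 0], "dr": [0, 0, 0], "hand": 100},
    {"slide": [-1.99, 1.29, 0], "dr": [0, 0, 0], "hand": 100},
    {"slide": [-1.99, 1.29, 0], "dr": [0, 0, 0], "hand": 100},
    {"slide": [-1.99, 1.29, 0], "dr": [0, 0, 0], "hand": 100},
    {"slide": [-1.99, 1.29, 0], "dr": [0, 0, 0], "hand": 100},
    {"slide": [-1.99, 1.29, 0], "dr": [0, 0, 0], "hand": 100}
  ]
}}

```text
time: 1.15
tcp_pos: [290.3, 328.5, 231.2]
ee_rot: [[0.354, 0.935, -0.0], [0.935, -0.354, -0.0], [-0.0, -0.0, -1.0]]
ft_force: [0.3, -0.2, 0.1]
finger_gap: 0.998
```

Call:
{"api": "move_arm", "payload": {
  "rows": [
    {"slide": [-1.53, 2.32, 0], "dr": [0, 0, 0], "hand": 100},
    {"slide": [-1.53, 2.32, 0], "dr": [0, 0, 0], "hand": 100},
    {"slide": [-1.53, 2.32, 0], "dr": [0, 0, 0], "hand": 100},
    {"slide": [-1.53, 2.32, 0], "dr": [0, 0, 0], "hand": 100},
    {"slide": [-1.53, 2.32, 0], "dr": [0, 0, 0], "hand": 100},
    {"slide": [-1.53, 2.32, 0], "dr": [0, 0, 0], "hand": 100},
    {"slide": [-1.53, 2.32, 0], "dr": [0, 0, 0], "hand": 100},
    {"slide": [-1.53, 2.32, 0], "dr": [0, 0, 0], "hand": 100},
    {"slide": [0, 0, 0], "dr": [0, 0, -0.0655], "hand": 100},
    {"slide": [0, 0, 0], "dr": [0, 0, -0.0655], "hand": 100},
    {"slide": [-2.87, 0.81, 0], "dr": [0, 0, 0], "hand": 100},
    {"slide": [-2.87, 0.81, 0], "dr": [0, 0, 0], "hand": 100},
    {"slide": [-2.87, 0.81, 0], "dr": [0, 0, 0], "hand": 100},
    {"slide": [-2.87, 0.81, 0], "dr": [0, 0, 0], "hand": 100},
    {"slide": [-2.87, 0.81, 0], "dr": [0, 0, 0], "hand": 100},
    {"slide": [-2.87, 0.81, 0], "dr": [0, 0, 0], "hand": 100},
    {"slide": [-2.87, 0.81, 0], "dr": [0, 0, 0], "hand": 100}
  ]
}}

```text
time: 2.57
tcp_pos: [429.4, -60.3, 231.3]
ee_rot: [[0.229, 0.974, -0.0], [0.974, -0.229, 0.0], [0.0, -0.0, -1.0]]
ft_force: [0.6, -0.1, 0.0]
finger_gap: 1.001
```

Three more rows, then a look with the wrist camera.

Call:
{"api": "move_arm", "payload": {
  "rows": [
    {"slide": [-2.87, 0.81, 0], "dr": [0, 0, 0], "hand": 100},
    {"slide": [-2.87, 0.81, 0], "dr": [0, 0, 0], "hand": 100},
    {"slide": [-2.87, 0.81, 0], "dr": [0, 0, 0], "hand": 100},
    {"slide": [0, 0, 0], "dr": [0, 0, 0], "hand": 100}
  ]
}}

```text
time: 2.9
tcp_pos: [433.2, -154.6, 231.5]
ee_rot: [[0.236, 0.972, 0.001], [0.972, -0.236, -0.003], [-0.003, 0.001, -1.0]]
ft_force: [0.6, -0.7, -0.6]
finger_gap: 0.999
```

```bash

python3 - <<'E'
from bench import bot
from h import *
s=bot.sense(); c=bot.get_calibration("wrist"); im=cv2.cvtColor(bot.capture("wrist"),cv2.COLOR_RGB2BGR); cv2.imwrite("pics/w1.png",im)
print(s["tcp_pos"]); np.save("cw1.npy",c,allow_pickle=True)
for n,P in dict(pin=[433,-148,92],piv=[476,-150.5,66],grip=[571,-172.5,88],tip=list(s["tcp_pos"])).items(): print(n,proj(c,P))
E
```

```text
[ 433.22663221 -154.5865814   231.48290791]
pin [[289.07458658 193.80891753]]
piv [[296.37142302 229.70921177]]
grip [[297.00514045 331.17751713]]
tip [[281.11910238 277.46581249]]
```

View pics/w1.png

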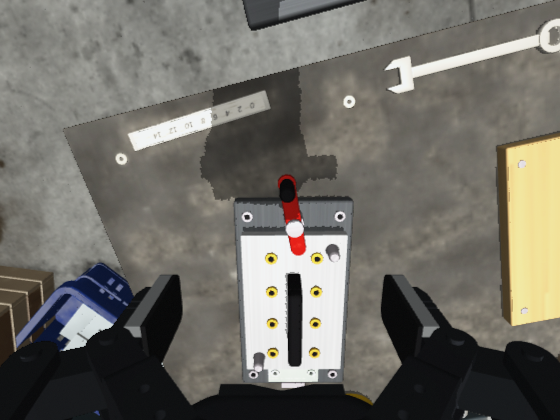

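Call:
{"api": "move_arm", "payload": {
  "rows": [
    {"slide": [0, 0, 2.0], "dr": [0, 0, 0], "hand": 100},
    {"slide": [0, 0, 2.5], "dr": [0, 0, 0], "hand": 100},
    {"slide": [0, 0, 2.5], "dr": [0, 0, 0], "hand": 100},
    {"slide": [0, 0, 2.0], "dr": [0, 0, 0], "hand": 100},
    {"slide": [0, 0, 0], "dr": [0, 0, 0], "hand": 100}
  ]
}}

```text
time: 3.37
tcp_pos: [430.7, -146.0, 137.7]
ee_rot: [[0.227, 0.974, -0.007], [0.974, -0.227, 0.002], [0.001, -0.008, -1.0]]
ft_force: [-0.7, -1.2, -0.9]
finger_gap: 0.999
```

Call:
{"api": "move_arm", "payload": {
  "rows": [
    {"slide": [0, 0, 2.0], "dr": [0, 0, 0], "hand": 100},
    {"slide": [0, 0, 2.0], "dr": [0, 0, 0], "hand": 100},
    {"slide": [0, 0, 2.0], "dr": [0, 0, 0], "hand": 100},
    {"slide": [0, 0, 1.7], "dr": [0, 0, 0], "hand": 100},
    {"slide": [0, 0, 0], "dr": [0, 0, 0], "hand": 100},
    {"slide": [0, 0, 0], "dr": [0, 0, 0], "hand": 50},
    {"slide": [0, 0, 0], "dr": [0, 0, 0], "hand": 50}
  ]
}}

```text
time: 3.95
tcp_pos: [434.8, -148.1, 65.6]
ee_rot: [[0.228, 0.974, 0.002], [0.974, -0.228, -0.0], [0.0, 0.002, -1.0]]
ft_force: [0.1, -0.1, 0.3]
finger_gap: 0.748
```

```bash

python3 - <<'E'
from bench import bot
from h import *
s=bot.sense(); im=cv2.cvtColor(bot.capture("wrist"),cv2.COLOR_RGB2BGR); cv2.imwrite("pics/w2.png",im)
im=cv2.cvtColor(bot.capture("scene"),cv2.COLOR_RGB2BGR); cv2.imwrite("pics/s2.png",cv2.resize(im[190:290,230:390],None,fx=5,fy=5))
print(s["tcp_pos"],s["ft_force"],s["finger_gap"])
E
```

```text
[ 434.82231303 -148.10445459   65.55789552] [ 0.12094639 -0.0968045   0.27900639] 0.7478905219522947
```

View pics/w2.png

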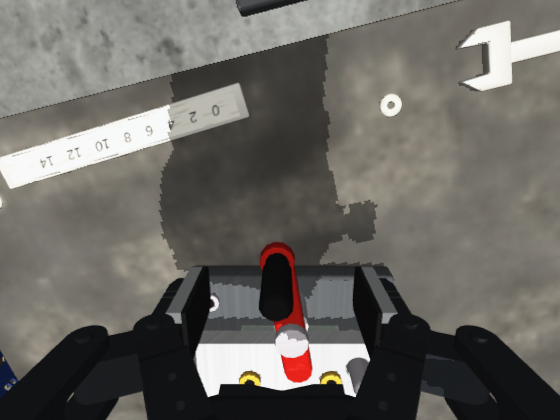

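View pics/s2.png

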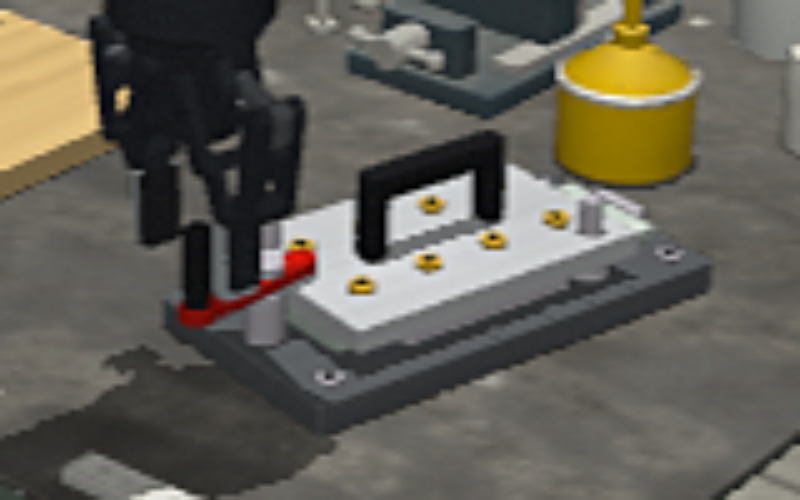

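```bash

python3 - <<'E'
from bench import bot
from h import *
c=bot.get_calibration("wrist"); print("cam",ray(c,(0,0))[0])
for x in (424,428,432,436): print(x,proj(c,[[x,-148,92],[x,-148,53]]).round().tolist())
print("tcp+-11",proj(c,[[424,-148,75],[446,-148,75]]).round().tolist(), bot.sense()["tcp_pos"])
im=cv2.imread("pics/w2.png"); cv2.imwrite("pics/w2c.png",cv2.resize(im[220:380,180:380],None,fx=3.5,fy=3.5))
E
```

```text
cam [ 358.47122284 -130.46594045  207.54089465]
424 [[275.0, 286.0], [277.0, 245.0]]
428 [[278.0, 295.0], [279.0, 252.0]]
432 [[280.0, 304.0], [280.0, 259.0]]
436 [[283.0, 313.0], [282.0, 266.0]]
tcp+-11 [[276.0, 265.0], [288.0, 309.0]] [ 435.05698258 -148.39363257   65.75798327]
```

View pics/w2c.png

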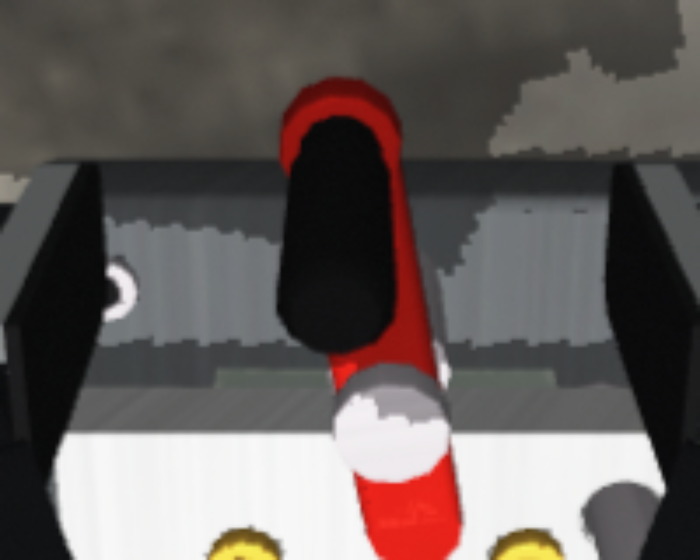

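Call:
{"api": "move_arm", "payload": {
  "rows": [
    {"slide": [0, 0, 0.2], "dr": [0, 0, 0], "hand": 20},
    {"slide": [0, 0, 0], "dr": [0, 0, 0], "hand": 5},
    {"slide": [0, 0, 0], "dr": [0, 0, 0], "hand": 0},
    {"slide": [0, 0, 0], "dr": [0, 0, 0], "hand": 0},
    {"slide": [0, 0, 0], "dr": [0, 0, 0], "hand": 0},
    {"slide": [0, 0, 0], "dr": [0, 0, 0], "hand": 0}
  ]
}}

```text
time: 4.55
tcp_pos: [433.8, -148.5, 62.8]
ee_rot: [[0.229, 0.973, 0.0], [0.973, -0.229, -0.0], [0.0, 0.0, -1.0]]
ft_force: [-1.5, 0.3, 5.9]
finger_gap: 0.147
```

```bash
python3 - <<'E'
import numpy as np
th=np.radians(np.linspace(177.3,259,15)); P=np.c_[477+44*np.cos(th),-150.5+44*np.sin(th)]
d=np.diff(P,axis=0); c,s=.2287,.9735
print(np.c_[c*d[:,0]+s*d[:,1], s*d[:,0]-c*d[:,1]].round(1)/10,P[-1])
E
```

```text
[[-0.44  0.1 ]
 [-0.42  0.15]
 [-0.41  0.19]
 [-0.38  0.23]
 [-0.36  0.27]
 [-0.33  0.3 ]
 [-0.3   0.34]
 [-0.26  0.36]
 [-0.22  0.39]
 [-0.18  0.41]
 [-0.14  0.43]
 [-0.1   0.44]
 [-0.05  0.45]
 [-0.01  0.45]] [ 468.6044042  -193.69159607]
```

Call:
{"api": "move_arm", "payload": {
  "rows": [
    {"slide": [-0.44, 0.1, 0], "dr": [0, 0, 0], "hand": 0},
    {"slide": [-0.42, 0.15, 0], "dr": [0, 0, 0], "hand": 0},
    {"slide": [-0.41, 0.19, 0], "dr": [0, 0, 0], "hand": 0},
    {"slide": [-0.38, 0.23, 0], "dr": [0, 0, 0], "hand": 0},
    {"slide": [-0.36, 0.27, 0], "dr": [0, 0, 0], "hand": 0},
    {"slide": [-0.33, 0.3, 0], "dr": [0, 0, 0], "hand": 0},
    {"slide": [0, 0, 0], "dr": [0, 0, 0], "hand": 0}
  ]
}}

```text
time: 5.13
tcp_pos: [439.0, -171.3, 62.6]
ee_rot: [[0.226, 0.974, -0.004], [0.974, -0.226, 0.004], [0.003, -0.005, -1.0]]
ft_force: [-6.0, 7.4, 13.4]
finger_gap: 0.14
```

Call:
{"api": "move_arm", "payload": {
  "rows": [
    {"slide": [-0.3, 0.34, 0], "dr": [0, 0, 0], "hand": 0},
    {"slide": [-0.26, 0.36, 0], "dr": [0, 0, 0], "hand": 0},
    {"slide": [-0.22, 0.39, 0], "dr": [0, 0, 0], "hand": 0},
    {"slide": [-0.18, 0.41, 0], "dr": [0, 0, 0], "hand": 0},
    {"slide": [-0.14, 0.43, 0], "dr": [0, 0, 0], "hand": 0},
    {"slide": [-0.1, 0.44, 0], "dr": [0, 0, 0], "hand": 0},
    {"slide": [0, 0, 0], "dr": [0, 0, 0], "hand": 0}
  ]
}}

```text
time: 5.72
tcp_pos: [458.5, -190.9, 62.4]
ee_rot: [[0.228, 0.974, -0.005], [0.974, -0.228, 0.001], [-0.0, -0.005, -1.0]]
ft_force: [-6.9, 0.5, 10.1]
finger_gap: 0.142
```

Call:
{"api": "move_arm", "payload": {
  "rows": [
    {"slide": [-0.05, 0.45, 0], "dr": [0, 0, 0], "hand": 0},
    {"slide": [0, 0.45, 0], "dr": [0, 0, 0], "hand": 0},
    {"slide": [0, 0.2, 0], "dr": [0, 0, 0], "hand": 0},
    {"slide": [0, 0, 0], "dr": [0, 0, 0], "hand": 0},
    {"slide": [0, 0, 0], "dr": [0, 0, 0], "hand": 0}
  ]
}}

```text
time: 6.13
tcp_pos: [468.0, -195.3, 62.4]
ee_rot: [[0.23, 0.973, -0.006], [0.973, -0.23, -0.0], [-0.002, -0.005, -1.0]]
ft_force: [-8.6, -3.2, 10.2]
finger_gap: 0.142
```

Call:
{"api": "move_arm", "payload": {
  "rows": [
    {"slide": [0.05, 0.4, 0], "dr": [0, 0, 0], "hand": 0},
    {"slide": [0, 0, 0], "dr": [0, 0, 0], "hand": 0},
    {"slide": [0, 0, 0], "dr": [0, 0, 0], "hand": 0}
  ]
}}

```text
time: 6.38
tcp_pos: [471.6, -196.5, 62.4]
ee_rot: [[0.23, 0.973, -0.006], [0.973, -0.23, -0.001], [-0.002, -0.006, -1.0]]
ft_force: [-10.4, -3.3, 10.6]
finger_gap: 0.145
```

```bash

python3 - <<'E'
from bench import bot
from h import *
im=cv2.cvtColor(bot.capture("wrist"),cv2.COLOR_RGB2BGR); cv2.imwrite("pics/w3.png",im)
im=cv2.cvtColor(bot.capture("scene"),cv2.COLOR_RGB2BGR); cv2.imwrite("pics/s3.png",cv2.resize(im[190:290,230:390],None,fx=5,fy=5))
E
```

```text
(no output)
```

View pics/w3.png

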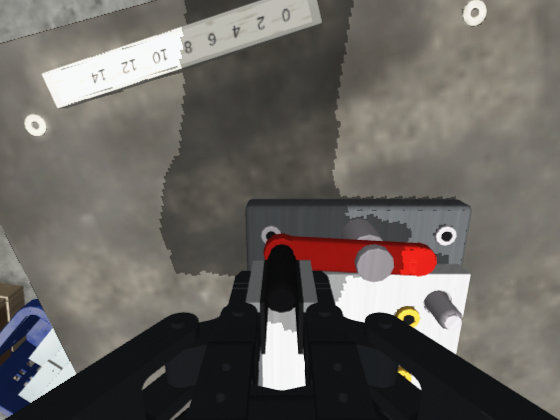

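View pics/s3.png

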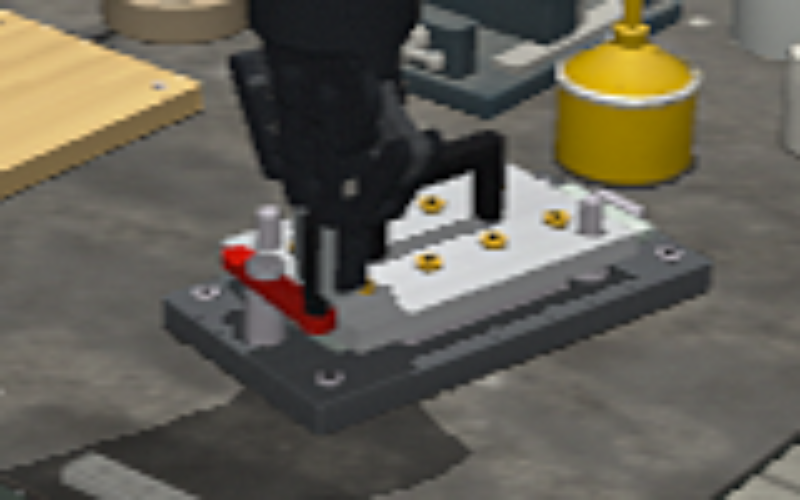

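Call:
{"api": "move_arm", "payload": {
  "rows": [
    {"slide": [0, 0, 0], "dr": [0, 0, 0], "hand": 32},
    {"slide": [0, 0, 0], "dr": [0, 0, 0], "hand": 32},
    {"slide": [0, 0, 0], "dr": [0, 0, 0], "hand": 32},
    {"slide": [0, 0, -1.5], "dr": [0, 0, 0], "hand": 32},
    {"slide": [0, 0, -2.5], "dr": [0, 0, 0], "hand": 32},
    {"slide": [0, 0, -3], "dr": [0, 0, 0], "hand": 32},
    {"slide": [0, 0, -3], "dr": [0, 0, 0], "hand": 100},
    {"slide": [0, 0, -3], "dr": [0, 0, 0], "hand": 100},
    {"slide": [0, 0, -1], "dr": [0, 0, 0], "hand": 100},
    {"slide": [0, 0, 0], "dr": [0, 0, 0], "hand": 100},
    {"slide": [0, 0, 0], "dr": [0, 0, 0], "hand": 100}
  ]
}}

```text
time: 7.4
tcp_pos: [475.8, -194.1, 202.3]
ee_rot: [[0.228, 0.974, 0.001], [0.974, -0.228, -0.0], [0.0, 0.001, -1.0]]
ft_force: [-0.3, -0.1, -0.5]
finger_gap: 0.993
```

```bash

python3 - <<'E'
from bench import bot
from h import *
s=bot.sense(); c=bot.get_calibration("wrist"); im=cv2.cvtColor(bot.capture("wrist"),cv2.COLOR_RGB2BGR); cv2.imwrite("pics/w4.png",im)
np.save("cw4.npy",c,allow_pickle=True)
print(s["tcp_pos"],s["ft_force"],s["ee_rot"].round(3).tolist())
for n,P in dict(piv=[476,-150.5,66],grip=[571,-172.5,88]).items(): print(n,proj(c,P))
im=cv2.cvtColor(bot.capture("top"),cv2.COLOR_RGB2BGR); cv2.imwrite("pics/t4.png",im[130:300,260:420].repeat(4,0).repeat(4,1)[:600])
E
```

```text
[ 475.79025972 -194.09948555  202.34911315] [-0.32894625 -0.0613895  -0.51311603] [[0.228, 0.974, 0.001], [0.974, -0.228, -0.0], [0.0, 0.001, -1.0]]
piv [[332.54397361 185.474241  ]]
grip [[331.28271405 303.16376367]]
```

View pics/w4.png

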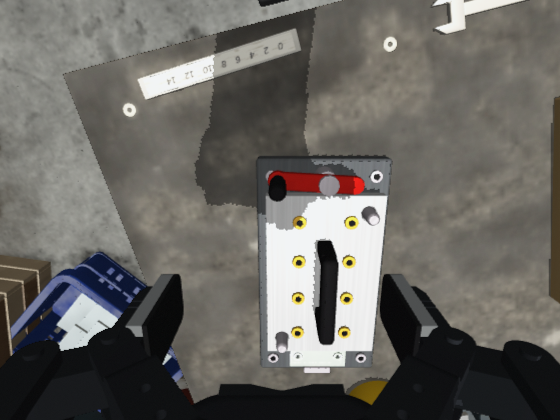

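View pics/t4.png

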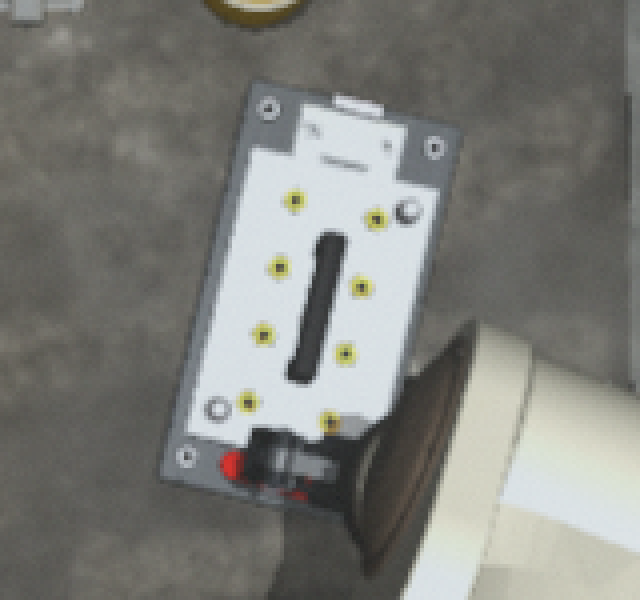

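Call:
{"api": "move_arm", "payload": {
  "rows": [
    {"slide": [0.86, 1.77, 0], "dr": [0, 0, 0], "hand": 100},
    {"slide": [0.86, 1.77, 0], "dr": [0, 0, 0], "hand": 100},
    {"slide": [0.86, 1.77, 0], "dr": [0, 0, 0], "hand": 100},
    {"slide": [0.86, 1.77, 0], "dr": [0, 0, 0], "hand": 100},
    {"slide": [0.86, 1.77, 0], "dr": [0, 0, 0], "hand": 100},
    {"slide": [0, 0, 2], "dr": [0, 0, 0], "hand": 100},
    {"slide": [0, 0, 2.5], "dr": [0, 0, 0], "hand": 100},
    {"slide": [0, 0, 2.5], "dr": [0, 0, 0], "hand": 100},
    {"slide": [0, 0, 1.5], "dr": [0, 0, 0], "hand": 100},
    {"slide": [0, 0, 0], "dr": [0, 0, 0], "hand": 100},
    {"slide": [0, 0, 0], "dr": [0, 0, 0], "hand": 100}
  ]
}}

```text
time: 8.42
tcp_pos: [569.6, -172.3, 114.9]
ee_rot: [[0.229, 0.973, -0.005], [0.973, -0.229, 0.001], [0.0, -0.005, -1.0]]
ft_force: [-0.0, -0.3, -0.2]
finger_gap: 0.999
```

```bash

python3 - <<'E'
from bench import bot
from h import *
s=bot.sense(); c=bot.get_calibration("wrist"); im=cv2.cvtColor(bot.capture("wrist"),cv2.COLOR_RGB2BGR); cv2.imwrite("pics/w5.png",im)
print(s["tcp_pos"],s["ft_force"])
a=np.radians(-13.2);u=np.array([np.cos(a),np.sin(a),0]);n=np.array([-np.sin(a),np.cos(a),0]);g=np.array([571.5,-172.5,88])
print(proj(c,[g+i*42*u+j*7*n for i in(-1,0,1) for j in (-1,1)]).round())
E
```

```text
[ 569.60379492 -172.31969578  114.86626122] [-0.01282873 -0.27913882 -0.19106672]
[[268. 179.]
 [296. 179.]
 [269. 256.]
 [295. 256.]
 [269. 323.]
 [294. 323.]]
```

View pics/w5.png

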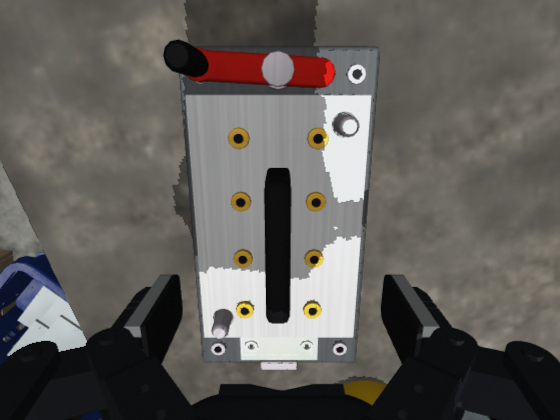

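Call:
{"api": "move_arm", "payload": {
  "rows": [
    {"slide": [-0.15, 0.1, 1], "dr": [0, 0, 0], "hand": 100},
    {"slide": [0, 0, 1.5], "dr": [0, 0, 0], "hand": 100},
    {"slide": [0, 0, 1.5], "dr": [0, 0, 0], "hand": 100},
    {"slide": [0, 0, 1.3], "dr": [0, 0, 0], "hand": 100},
    {"slide": [0, 0, 0], "dr": [0, 0, 0], "hand": 60},
    {"slide": [0, 0, 0], "dr": [0, 0, 0], "hand": 30},
    {"slide": [0, 0, 0], "dr": [0, 0, 0], "hand": 30},
    {"slide": [0, 0, 0], "dr": [0, 0, 0], "hand": 30}
  ]
}}

```text
time: 9.13
tcp_pos: [572.9, -174.8, 65.3]
ee_rot: [[0.229, 0.973, 0.002], [0.973, -0.229, -0.0], [-0.0, 0.002, -1.0]]
ft_force: [-0.0, -1.5, 0.4]
finger_gap: 0.457
```

Call:
{"api": "move_arm", "payload": {
  "rows": [
    {"slide": [0, 0, 0.2], "dr": [0, 0, 0], "hand": 20},
    {"slide": [0, 0, 0], "dr": [0, 0, 0], "hand": 10},
    {"slide": [0, 0, 0], "dr": [0, 0, 0], "hand": 0},
    {"slide": [0, 0, 0], "dr": [0, 0, 0], "hand": 0},
    {"slide": [0, 0, 0], "dr": [0, 0, 0], "hand": 0},
    {"slide": [0, 0, 0], "dr": [0, 0, 0], "hand": 0}
  ]
}}

```text
time: 9.63
tcp_pos: [572.5, -174.8, 62.9]
ee_rot: [[0.229, 0.973, 0.001], [0.973, -0.229, -0.0], [-0.0, 0.001, -1.0]]
ft_force: [-1.4, -0.9, 5.9]
finger_gap: 0.147
```

```bash

python3 - <<'E'
from bench import bot
from h import *
s=bot.sense(); print(s["tcp_pos"],s["ft_force"],s["wrist_torque"],s["finger_gap"],s["ee_rot"][:,2])
im=cv2.cvtColor(bot.capture("wrist"),cv2.COLOR_RGB2BGR); cv2.imwrite("pics/w6.png",im)
E
```

```text
[ 572.50693443 -174.78252986   62.92852174] [-1.37005847 -0.85871317  5.94185516] [-0.09836848  0.20631024  0.03451745] 0.14659009797536812 [ 9.98359995e-04 -3.54409256e-04 -9.99999439e-01]
```

View pics/w6.png

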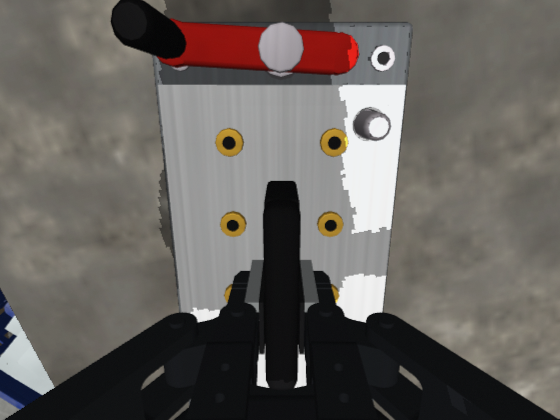

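Call:
{"api": "move_arm", "payload": {
  "rows": [
    {"slide": [0, 0, -0.4], "dr": [0, 0, 0], "hand": 0},
    {"slide": [0, 0, -0.5], "dr": [0, 0, 0], "hand": 0},
    {"slide": [0, 0, -0.5], "dr": [0, 0, 0], "hand": 0},
    {"slide": [0, 0, 0], "dr": [0, 0, 0], "hand": 0}
  ]
}}

```text
time: 10.02
tcp_pos: [572.0, -174.4, 76.9]
ee_rot: [[0.229, 0.973, -0.0], [0.973, -0.229, 0.0], [0.0, -0.0, -1.0]]
ft_force: [0.7, -1.1, -4.4]
finger_gap: 0.147
```

Call:
{"api": "move_arm", "payload": {
  "rows": [
    {"slide": [0, 0, -0.6], "dr": [0, 0, 0], "hand": 0},
    {"slide": [0, 0, -0.6], "dr": [0, 0, 0], "hand": 0},
    {"slide": [0, 0, -0.6], "dr": [0, 0, 0], "hand": 0},
    {"slide": [0, 0, -0.8], "dr": [0, 0, 0], "hand": 0},
    {"slide": [0, 0, -1.2], "dr": [0, 0, 0], "hand": 0},
    {"slide": [0, 0, -1.5], "dr": [0, 0, 0], "hand": 0},
    {"slide": [0, 0, -1.5], "dr": [0, 0, 0], "hand": 0},
    {"slide": [0, 0, -1], "dr": [0, 0, 0], "hand": 0},
    {"slide": [0, 0, 0], "dr": [0, 0, 0], "hand": 0},
    {"slide": [0, 0, 0], "dr": [0, 0, 0], "hand": 0}
  ]
}}

```text
time: 10.85
tcp_pos: [572.4, -174.4, 155.2]
ee_rot: [[0.229, 0.974, 0.001], [0.974, -0.229, -0.0], [0.0, 0.001, -1.0]]
ft_force: [-0.8, -0.3, -6.4]
finger_gap: 0.152
```

```bash

python3 - <<'E'
from bench import bot
from h import *
s=bot.sense(); print(s["tcp_pos"],s["ft_force"],s["wrist_torque"],s["finger_gap"])
im=cv2.cvtColor(bot.capture("scene"),cv2.COLOR_RGB2BGR); cv2.imwrite("pics/s7.png",cv2.resize(im[170:290,170:390],None,fx=3.6,fy=3.6))
im=cv2.cvtColor(bot.capture("top"),cv2.COLOR_RGB2BGR); cv2.imwrite("pics/t7.png",im)
E
```

```text
[ 572.41903274 -174.42168672  155.16566368] [-0.83500123 -0.30254312 -6.39127516] [ 0.00324233  0.00266791 -0.08632284] 0.15204313268101807
```

View pics/s7.png

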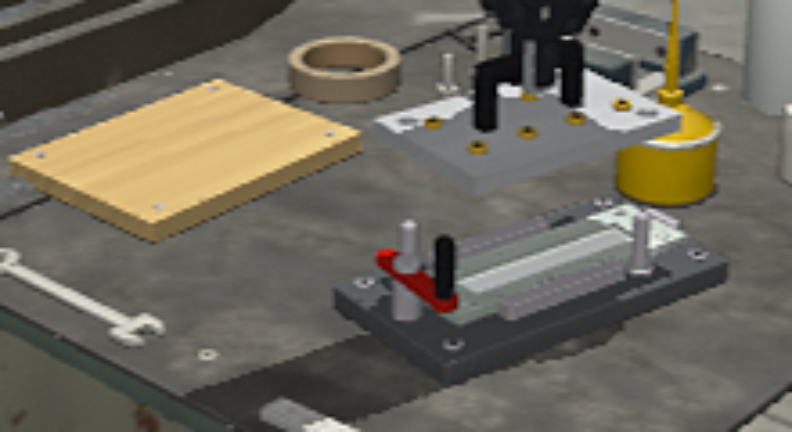

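View pics/t7.png

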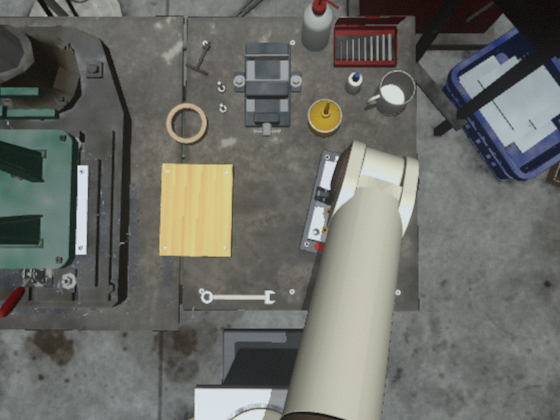

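Call:
{"api": "move_arm", "payload": {
  "rows": [
    {"slide": [1.15, -0.287, 0], "dr": [0, 0, 0], "hand": 0},
    {"slide": [1.15, -0.287, 0], "dr": [0, 0, 0], "hand": 0},
    {"slide": [2.3, -0.574, 0], "dr": [0, 0, 0], "hand": 0},
    {"slide": [2.3, -0.574, 0], "dr": [0, 0, 0], "hand": 0},
    {"slide": [2.3, -0.574, 0], "dr": [0, 0, 0], "hand": 0},
    {"slide": [2.3, -0.574, 0], "dr": [0, 0, 0], "hand": 0},
    {"slide": [2.3, -0.574, 0], "dr": [0, 0, 0], "hand": 0},
    {"slide": [2.3, -0.574, 0], "dr": [0, 0, 0], "hand": 0},
    {"slide": [2.3, -0.574, 0], "dr": [0, 0, 0], "hand": 0},
    {"slide": [2.3, -0.574, 0], "dr": [0, 0, 0], "hand": 0},
    {"slide": [2.3, -0.574, 0], "dr": [0, 0, 0], "hand": 0},
    {"slide": [2.3, -0.574, 0], "dr": [0, 0, 0], "hand": 0},
    {"slide": [2.3, -0.574, 0], "dr": [0, 0, 0], "hand": 0},
    {"slide": [2.3, -0.574, 0], "dr": [0, 0, 0], "hand": 0},
    {"slide": [1.15, -0.287, 0], "dr": [0, 0, 0], "hand": 0},
    {"slide": [1.15, -0.287, 0], "dr": [0, 0, 0], "hand": 0}
  ]
}}

```text
time: 12.28
tcp_pos: [566.2, 160.1, 153.7]
ee_rot: [[0.226, 0.974, -0.001], [0.974, -0.226, 0.0], [-0.0, -0.002, -1.0]]
ft_force: [-0.2, -0.3, -6.2]
finger_gap: 0.152
```

Call:
{"api": "move_arm", "payload": {
  "rows": [
    {"slide": [0, 0, 0], "dr": [0, 0, -0.036], "hand": 0},
    {"slide": [0, 0, 0], "dr": [0, 0, -0.036], "hand": 0},
    {"slide": [0, 0, 0], "dr": [0, 0, -0.036], "hand": 0},
    {"slide": [0, 0, 0], "dr": [0, 0, -0.036], "hand": 0},
    {"slide": [0, 0, 0], "dr": [0, 0, -0.036], "hand": 0},
    {"slide": [0, 0, 0], "dr": [0, 0, -0.036], "hand": 0},
    {"slide": [0, 0, 0], "dr": [0, 0, 0], "hand": 0},
    {"slide": [0, 0, 0], "dr": [0, 0, 0], "hand": 0},
    {"slide": [0, 0, 0], "dr": [0, 0, 0], "hand": 0}
  ]
}}

```text
time: 13.03
tcp_pos: [567.3, 156.9, 154.1]
ee_rot: [[0.016, 1.0, -0.0], [1.0, -0.016, -0.0], [-0.0, -0.0, -1.0]]
ft_force: [-0.0, 0.3, -5.8]
finger_gap: 0.147
```

```bash

python3 - <<'E'
from bench import bot
from h import *
s=bot.sense(); print(s["tcp_pos"],s["ft_force"],s["wrist_torque"],s["finger_gap"],s["ee_rot"])
im=cv2.cvtColor(bot.capture("wrist"),cv2.COLOR_RGB2BGR); cv2.imwrite("pics/w8.png",im)
im=cv2.cvtColor(bot.capture("scene"),cv2.COLOR_RGB2BGR); cv2.imwrite("pics/s8.png",cv2.resize(im[130:290,130:390],None,fx=3,fy=3))
E
```

```text
[567.32939153 156.89541974 154.09491877] [-0.0116241   0.30391476 -5.82323637] [-0.0172977   0.02919308  0.01017644] 0.14720506367976283 [[ 1.64078384e-02  9.99865297e-01 -4.13346834e-04]
 [ 9.99865311e-01 -1.64079924e-02 -3.72060481e-04]
 [-3.78792555e-04 -4.07186452e-04 -9.99999845e-01]]
```

View pics/s8.png

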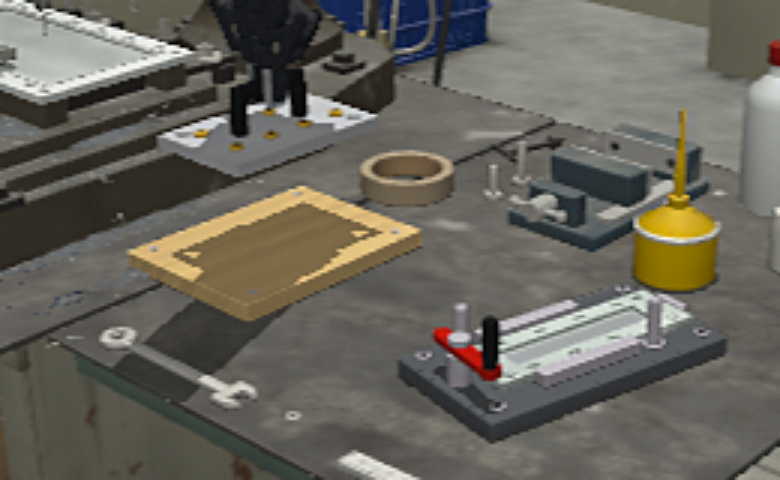

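View pics/w8.png

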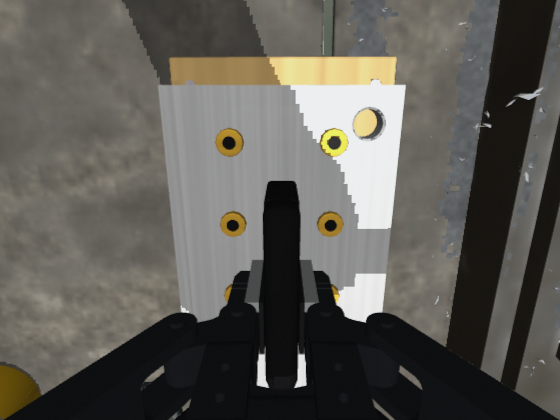

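Call:
{"api": "move_arm", "payload": {
  "rows": [
    {"slide": [0.1, 0, 1], "dr": [0, 0, 0], "hand": 0},
    {"slide": [0, 0, 1.5], "dr": [0, 0, 0], "hand": 0},
    {"slide": [0, 0, 1.5], "dr": [0, 0, 0], "hand": 0},
    {"slide": [0, 0, 1.5], "dr": [0, 0, 0], "hand": 0},
    {"slide": [0, 0, 1.5], "dr": [0, 0, 0], "hand": 0},
    {"slide": [0, 0, 1.0], "dr": [0, 0, 0], "hand": 0},
    {"slide": [0, 0, 0.8], "dr": [0, 0, 0], "hand": 0},
    {"slide": [0, 0, 0.5], "dr": [0, 0, 0], "hand": 0},
    {"slide": [0, 0, 0], "dr": [0, 0, 0], "hand": 0},
    {"slide": [0, 0, 0], "dr": [0, 0, 0], "hand": 0}
  ]
}}

```text
time: 13.97
tcp_pos: [567.7, 158.4, 61.4]
ee_rot: [[0.015, 1.0, 0.0], [1.0, -0.015, 0.0], [0.0, 0.0, -1.0]]
ft_force: [-0.1, 0.4, -5.3]
finger_gap: 0.155
```

Call:
{"api": "move_arm", "payload": {
  "rows": [
    {"slide": [0, 0, 0.3], "dr": [0, 0, 0], "hand": 0},
    {"slide": [0, 0, 0.3], "dr": [0, 0, 0], "hand": 0},
    {"slide": [0, 0, 0.2], "dr": [0, 0, 0], "hand": 0},
    {"slide": [0, 0, 0.1], "dr": [0, 0, 0], "hand": 0},
    {"slide": [0, 0, 0.1], "dr": [0, 0, 0], "hand": 0},
    {"slide": [0, 0, 0.1], "dr": [0, 0, 0], "hand": 0},
    {"slide": [0, 0, 0], "dr": [0, 0, 0], "hand": 0},
    {"slide": [0, 0, 0], "dr": [0, 0, 0], "hand": 0}
  ]
}}

```text
time: 14.63
tcp_pos: [567.5, 158.3, 51.0]
ee_rot: [[0.015, 1.0, 0.0], [1.0, -0.015, 0.0], [0.0, 0.0, -1.0]]
ft_force: [-2.7, -1.5, 2.5]
finger_gap: 0.15
```

Call:
{"api": "move_arm", "payload": {
  "rows": [
    {"slide": [0, 0, 0.05], "dr": [0, 0, 0], "hand": 0},
    {"slide": [0, 0, 0], "dr": [0, 0, 0], "hand": 0},
    {"slide": [0, 0, 0], "dr": [0, 0, 0], "hand": 0},
    {"slide": [0, 0, 0], "dr": [0, 0, 0], "hand": 0}
  ]
}}

```text
time: 14.97
tcp_pos: [567.5, 158.4, 50.9]
ee_rot: [[0.015, 1.0, 0.0], [1.0, -0.015, 0.0], [0.0, 0.0, -1.0]]
ft_force: [-4.9, -0.6, 7.7]
finger_gap: 0.15
```

```bash

python3 - <<'E'
from bench import bot
from h import *
s=bot.sense(); print(s["tcp_pos"],s["ft_force"],s["wrist_torque"],s["finger_gap"])
im=cv2.cvtColor(bot.capture("scene"),cv2.COLOR_RGB2BGR); cv2.imwrite("pics/s9.png",cv2.resize(im[130:290,130:390],None,fx=3,fy=3))
E
```

```text
[567.52226471 158.36088083  50.94900465] [-4.92189285 -0.60576588  7.67550523] [-0.33676949  1.03397851 -0.05740395] 0.14992067572933973
```

View pics/s9.png

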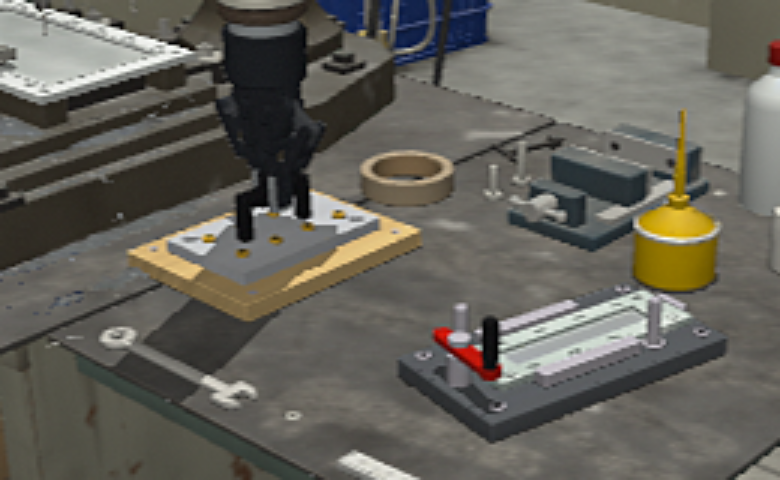

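The plate lies flat on the board. Releasing and rising now.

Call:
{"api": "move_arm", "payload": {
  "rows": [
    {"slide": [0, 0, 0], "dr": [0, 0, 0], "hand": 60},
    {"slide": [0, 0, 0], "dr": [0, 0, 0], "hand": 70},
    {"slide": [0, 0, 0], "dr": [0, 0, 0], "hand": 70},
    {"slide": [0, 0, 0], "dr": [0, 0, 0], "hand": 70},
    {"slide": [0, 0, 0], "dr": [0, 0, 0], "hand": 70},
    {"slide": [0, 0, -0.8], "dr": [0, 0, 0], "hand": 70},
    {"slide": [0, 0, -1.5], "dr": [0, 0, 0], "hand": 70},
    {"slide": [0, 0, -2], "dr": [0, 0, 0], "hand": 70},
    {"slide": [0, 0, -2.5], "dr": [0, 0, 0], "hand": 70},
    {"slide": [0, 0, -2.5], "dr": [0, 0, 0], "hand": 70},
    {"slide": [0, 0, -2.5], "dr": [0, 0, 0], "hand": 70},
    {"slide": [0, 0, -2.5], "dr": [0, 0, 0], "hand": 70},
    {"slide": [0, -2.5, 0], "dr": [0, 0, 0], "hand": 70},
    {"slide": [0, -2.5, 0], "dr": [0, 0, 0], "hand": 70},
    {"slide": [0, -2.5, 0], "dr": [0, 0, 0], "hand": 70},
    {"slide": [0, -2.5, 0], "dr": [0, 0, 0], "hand": 70},
    {"slide": [0, 0, 0], "dr": [0, 0, 0], "hand": 70},
    {"slide": [0, 0, 0], "dr": [0, 0, 0], "hand": 70}
  ]
}}

```text
time: 16.52
tcp_pos: [466.8, 160.0, 193.6]
ee_rot: [[0.014, 1.0, 0.001], [1.0, -0.014, 0.0], [0.0, 0.001, -1.0]]
ft_force: [0.5, -0.5, 0.2]
finger_gap: 0.7
```

```bash

python3 - <<'E'
from bench import bot
from h import *
s=bot.sense(); print(s["time"],s["tcp_pos"],s["ft_force"],s["finger_gap"])
im=cv2.cvtColor(bot.capture("top"),cv2.COLOR_RGB2BGR); cv2.imwrite("pics/t10.png",im)
im2=cv2.cvtColor(bot.capture("scene"),cv2.COLOR_RGB2BGR); cv2.imwrite("pics/s10.png",cv2.resize(im2[130:290,130:390],None,fx=3,fy=3))
E
```

```text
16.5167 [466.77960595 160.04693322 193.59473083] [ 0.47668012 -0.49766268  0.24291626] 0.7004856004878902
```

View pics/t10.png

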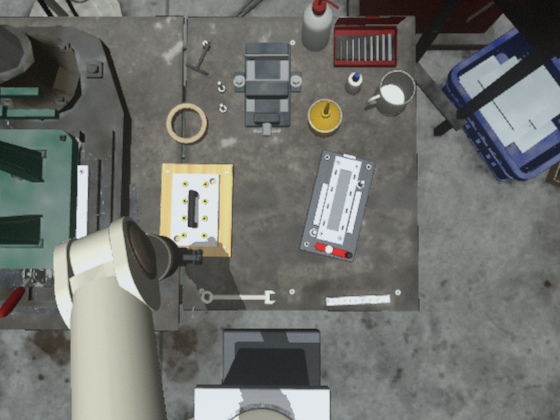

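View pics/s10.png

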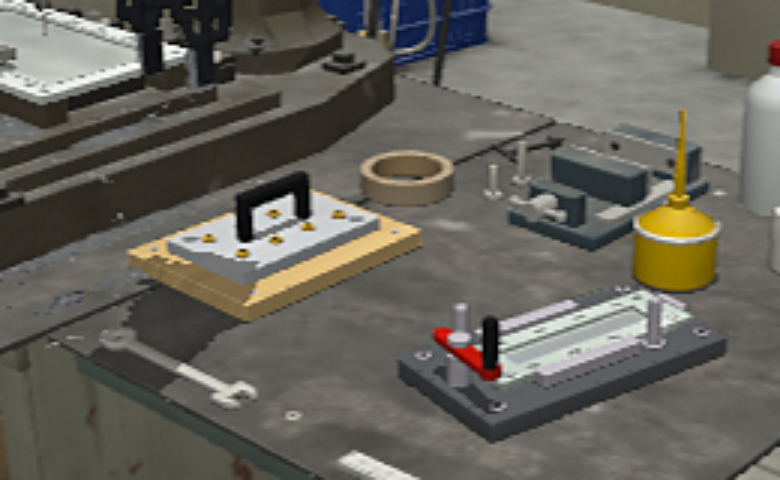

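```bash

python3 - <<'E'
from bench import bot
from h import *
c=bot.get_calibration("top"); im=cv2.imread("pics/t10.png")
hsv=cv2.cvtColor(im,cv2.COLOR_BGR2HSV); H,S,V=[hsv[...,i].astype(int) for i in range(3)]
def rect(x0,x1,y0,y1,m,z,n):
    k=np.zeros(H.shape,bool);k[y0:y1,x0:x1]=1
    b=max(blobs(m&k),key=lambda b:b[1]); cn=cv2.findContours(b[3].astype(np.uint8),0,2)[0][0]
    W=np.array([onz(c,p,z) for p in cv2.boxPoints(cv2.minAreaRect(cn))])
    print(n,W.mean(0).round(1),[(round(np.linalg.norm(v)),round(np.degrees(np.arctan2(v[1],v[0])),1)) for v in (W[1]-W[0],W[2]-W[1])])
rect(180,210,185,232,V<95,76,"handle")
rect(305,360,235,262,((H<8)|(H>172))&(S>120)&(V>60),60,"strap")
bot.hand_in()
E
```

```text
handle [565.2 154.8  76. ] [(81, np.float64(-1.0)), (19, np.float64(-91.8))]
strap [ 468.7 -176.5   60. ] [(15, np.float64(-18.6)), (35, np.float64(-108.3))]
the job is handed in; nothing more can be done
```

The job is done and handed in at about 16.6 s of the 54 s allowed; the hand-in reports no verdict.

- **What I did:** I gripped the red clamp's pin and swung the clamp counter-clockwise until it stopped. I then gripped the handle and lifted the plate straight up off the dowels. I turned it to line up with the board and lowered it until the wrist force went from about 5 N of plate weight to about 8 N of contact. I held it there for about 0.3 s, released it and backed off.
- **Plate on the board:** The handle measured at (565, 155) mm against the board centre at (567.5, 158.5) mm, about 4 mm off, with its long side within 1° of the board's. It looks flat in the scene view, but I did not measure its tilt.
- **Clamp:** In the wrist view the strap stood parallel to the plate's end. The last pin position worked out to about 90° or a little more. The last colour-mask check of the strap was less clear: it covered only a partly hidden red patch, which came out 35 mm long and at -108°. That suggests about 85°, so it disagrees by about 5° but is still above the 78° limit.
- **Other things:** In the last images the strip, oil can, tape roll and spanner look unmoved; I compared them by eye only. The gripper was clear of everything, with the wrist force under 1 N.

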